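# Lock the reader head's carriage with its quick-release clamp

### The job

The carriage of the plate reader stand rests loose on its stop ring and has to be locked to the column. Stand the red quick-release lever straight out, run up the black hand nut at the other end of the skewer until it is just snug so that the lever meets firm resistance from there on, then swing the lever fully home against the collar and let go. Force neither the nut nor the lever, and leave everything else on the bench and in the stand where it is.

Things in the scene. Friction and masses are not known exactly. Their poses are not given: they have to be found in the camera images.
- stand: Plate reader stand, bolted down. Origin on its column's axis at bench height; x from column to reader head (away from the robot at yaw 0), y to the nut's side, z up. White base x -85..200, y -75..75, 12 mm thick; column 30 mm across, 176 high; split collar 48 across, z 103..147; head x 86..148, y -31..31, top 145 mm. Skewer level along y at x -36, z 125 mm: hand nut at +y, cam lever at -y.
- nut_axis (a point): Point of the stand on the skewer's axis at stand x -36, y 47, z 125 mm, within the plane of the nut's arms give or take 7 mm; fixed, it does not follow the nut, which moves a few mm along y with the cam and as it is turned.
- lever_pivot (a point): Pivot pin of the red cam lever, half-way up it, at stand x -36, z 125; rides with the skewer: y -30 / -32.2 / -35.6 / -37.9 / -38.8 mm at 0 / 0.8 / 1.57 / 2.2 / 2.85 rad. Blade level, straight from the pivot, 8 mm thick, 14 high; from 60 mm on 18 high, bent 1 to 4 mm to the trailing side (the one pushed in closing), end at 86 mm. Loose, 2 to 3 N at 60 mm moves it; it stays where left.
- skewer: The skewer with its black hand nut (300 g): hub 19 mm across, five round arms in a star, 11 mm thick, with ball ends 13.6 mm across, centres 34 mm from the axis. A loose nut turns under 1 N at the arms' ends; once it bears on the ear the push climbs to about 5 N within 60 degrees: that is snug. Over some 10 N drives a straight-out lever back open. Origin and axes are the stand's.
- nut (a joint): Turn of the hand nut, rad. At 0 and each fifth of a turn one arm points straight up. Grows as it tightens: the arms on the robot's side (stand -x) go down, the top one comes to -x (clockwise seen from the nut's end). 4 mm a turn; stays where left. With the lever straight out it needs 0.25 to 1.2 turns until it bears: the amount differs each time and must be felt.
- lever (a joint): Swing of the lever, rad, growing as it closes. 0: open, pointing to stand -x (the robot). 1.57: straight out to stand -y, in line with the skewer. 3.14: home at its stop, along the collar, pointing to +x. Dead centre at 2.85; past it the load no longer opens the lever: push on to the stop. With the nut snug, closing takes 10 to 18 N at 60 mm from the pivot, most near 2.2; a loose one closes under 5 N.
- clamp_ear: The collar's two split ears (x -50..-18, z 107..143 mm, outer faces about y -12 and +12 mm; on the -y one sits the cam's black seat, to y -22), squeezed together between nut and cam to grip the column. A sound lock squeezes them with 180 to 240 N; each mm of nut travel (quarter turn) adds or takes about 55 N. Origin and axes are the stand's.
- wellplate_mid (a point): Bystander: white well plate 127 x 85 x 16 mm, loose on the stand's base under the reader head; point at its centre.
- spare_nut_mid (a point): Bystander: spare black hand nut like the one on the skewer, loose, its star flat on the bench in front of the stand, hub up, 82 mm across the arms, 37 mm high; point at its centre.
- tube_rack_mid (a point): Bystander: blue tube rack 70 x 160 x 52 mm with capped tubes; point at its centre, 20 mm up.
- tip_box_mid (a point): Bystander: pipette tip box 122 x 87 x 67 mm, white with blue lid; point at its centre.
- rinse_bottle_mid (a point): Bystander: white bottle 64 mm across, 150 mm high, blue cap; point at its centre.
- driver_grip (a point): Bystander: screwdriver 200 mm long with a red handle, lying on the bench; point at the middle of its handle.
- cal_block_mid (a point): Bystander: aluminium calibration block 60 x 90 x 30 mm; point at its centre.

How it is judged:
By the outcome, as a careful person would: the job done as asked, in the order asked, and still so for the second after the job is handed in, with the robot touching nothing.
It also fails if it takes over 72 s, if anything falls off the work surface, if the arm or the gripper's body presses on something with over 40 N, if the wrist force passes 120 N, or if a joint passes its speed limit or range.

### The arm

A 7-joint arm with a two-finger parallel gripper is mounted at the origin on the work surface. World frame = base frame: x ahead of the robot, y to its left, z up, the work surface at z = 0. Lengths are in m, angles in rad, forces in N, time in s.
With the tool pointing down it reaches from about 0.375 to 0.925 m from the base axis. Payload 3.1 kg.
Tool frame: the origin (TCP) lies midway between the tips of the shut fingers; the grasp point (between the pads) lies 19 mm behind it (pinch_z is the distance from the TCP to the grasp point, in m); x points along the fingers, y is the direction in which the jaws open and shut, and the axes are right-handed (so a half turn about x gives the same grasp; the last joint's range is limited). The gripper opens to 85 mm and grips with 20 to 120 N. Pads are 22 mm wide; open, the fingers measure 114 mm over their backs; the gripper's body (76 mm by 85 mm) begins 54 mm behind the grasp point. The pads swing forward as they close: fully open they stand 13 mm farther back than shut.
Start: joints at [1.093, 0.383, 0.044, 1.598, -0.018, 1.161, -0.05], TCP at [0.241, -0.604, 0.231] pointing down, gripper open.
Joint ranges: [-2.61, 2.61], [-0.41, 2.15], [-1.48, 1.57], [0, 2.5], [-1.57, 4.71], [0.05, 1.97], [-2.85, 2.85]. Speed limits (rad/s): [2.79, 2.79, 3.14, 3.14, 3.14, 3.14, 3.14].

### API

Orientations are given as a unit quaternion [x, y, z, w].
In Python, from cell import state, capture, calibration, close_job, pinch_z gives the robot as it stands.
- The arm moves only by the tool arm_command, never from a script. Its arguments are lists of equal length, an entry for each row: "claw": the opening, from 0 (shut) to 1 (fully open); "linear": the shift along the tool's x, y, z in mm, a list of three; "yaw": the turn about the tool's x in rad. In form: {"claw": [claw, ...], "linear": [[dx, dy, dz], ...], "yaw": [yaw, ...]}. A call has 1 to 8 rows; each row is the pose to reach, as a shift and turn from the pose measured when the call began, along the tool's axes at that moment; what a row does not reach only later rows make up. A row lasts 1/10 s, in which the tool goes at most 50 mm and 8.59 degrees, less where a joint would pass 70% of its speed; a pose out of reach is approached as far as the arm can. A call with a gripper value outside its range is refused whole. The fingers move at their own pace and stop on an object; the grip force is fixed at half the most. Time passes only in rows, so rows that repeat a pose let the fingers close. It gives the time, the measured TCP pose, the force and the opening at its end, in the units of the state.
- state(): the state, without advancing time (a new reading comes with each control period).
- capture(name): name is "scene" or "top" or "wrist"; returns (picture, depth): 420x560x3 uint8, blue, green, red; 420x560 float32, m along the optical axis (not along the pixel's ray), 0 where there is no reading.
- calibration(name): a dict with "vfov" (degrees; the focal length in pixels is half the picture's height over the tangent of half this angle, whatever the lens; pixels are square), "cx", "cy" (the principal point, pixels), "world_from_camera" (4x4, takes a point from camera to world coordinates). Camera axes: x right, y up, looking along -z (the intrinsics and any distortion apply to the point x, -y, -z); pixel columns grow to the right and rows downward; lengths in m; the calibration is good to about 2 mm. A picture is of the moment at which its call begins: read the wrist's pose just before it. calibration takes no time and is no camera call; for the wrist camera it gives the pose at the moment of the call.
- close_job(): hands the job in, once; it reports no verdict.
The state is a dict: "time_s": time; "joint_pos": joint angles; "dq": joint speeds; "tau": joint torques, N m; "tool_pos": TCP position; "tcp_rot": TCP orientation; "wrist_force": force on the tool from outside, world axes, zero at the start; "torque": the same for the moment, N m; "finger_gap": finger opening in m.
Only numpy, scipy, OpenCV 4.12 (cv2) and the standard library are available. Lean on these libraries where they do the work, as an engineer would, in place of code of your own. Each camera call takes 0.05 s, during which the arm holds its last target. There are 200 camera calls.

## Working session

There is one attempt and no reset: what is moved stays moved. The work goes in short steps, Python scripts to look and compute and a tool call to move; the robot and the scene stay as the last step left them, time stands still between calls to the robot, and variables do not carry over. Pictures are saved under pics/ and viewed, about 8 in all and at most 12, crops included, and the job is handed in when it is done.

Besides the shell and the picture viewer there is one more tool, called as a command line: name --pt "numbers of a row" for each row, then --argument value for the rest. arm_command: Moves the arm, as the interface text tells. Its arguments: {"type":"object","properties":{"claw":{"type":"array"},"linear":{"type":"array"},"yaw":{"type":"array"}},"required":["claw","linear","yaw"]}

```bash
mkdir -p pics
cat > h.py <<'E'
import numpy as np, cv2
from cell import *
from scipy.spatial.transform import Rotation as R
def cap(n,f=None):
    c=calibration(n); im,d=capture(n)
    if f: cv2.imwrite('pics/'+f,im)
    return im,d,c
def ray(c,u,v,h=420):
    f=h/2/np.tan(np.radians(c['vfov'])/2)
    M=np.array(c['world_from_camera']); 
    d=M[:3,:3]@np.array([(u-c['cx'])/f,-(v-c['cy'])/f,-1]); return M[:3,3],d
def pt(c,u,v,dep): o,d=ray(c,u,v); return o+d*dep
def onz(c,u,v,z): o,d=ray(c,u,v); return o+d*(z-o[2])/d[2]
E
python3 - <<'E'
from h import *
a,d,c=cap('scene','s1.png'); print({k:v for k,v in c.items()})
b,d2,c2=cap('top','t1.png'); print(c2)
s=state(); print({k:np.round(v,3) for k,v in s.items()}, pinch_z)
E
```

```text
{'vfov': 51.44131638006523, 'cx': 280.923217106746, 'cy': 214.0502184933877, 'world_from_camera': array([[-0.01488075, -0.7586673 ,  0.65130829,  1.31853308],
       [ 0.99988335, -0.00904788,  0.01230552,  0.00373588],
       [-0.00344284,  0.65141543,  0.75871344,  1.0936233 ],
       [ 0.        ,  0.        ,  0.        ,  1.        ]])}
{'vfov': 50.26010181311645, 'cx': 286.11463814890675, 'cy': 213.2714209875104, 'world_from_camera': array([[ 0.0141504 ,  0.99133706, -0.13057792,  0.34350075],
       [-0.99981349,  0.01574462,  0.01118457, -0.00196767],
       [ 0.01314357,  0.1303953 ,  0.99137496,  1.27507754],
       [ 0.        ,  0.        ,  0.        ,  1.        ]])}
{'time_s': np.float64(0.1), 'joint_pos': array([ 1.093,  0.384,  0.044,  1.599, -0.018,  1.161, -0.05 ]), 'dq': array([ 0.002, -0.001, -0.002, -0.004, -0.001, -0.001, -0.001]), 'tau': array([ 3.0000e-03, -4.3473e+01,  1.0290e+00, -2.5045e+01,  1.1000e-02,
        5.0000e-03,  0.0000e+00]), 'tool_pos': array([ 0.241, -0.603,  0.23 ]), 'tcp_rot': array([-0.694, -0.134,  0.695, -0.133]), 'wrist_force': array([ 0.392, -0.334, -0.984]), 'torque': array([-0.047,  0.027, -0.006]), 'finger_gap': np.float64(0.086)} 0.0187
```

View pics/s1.png

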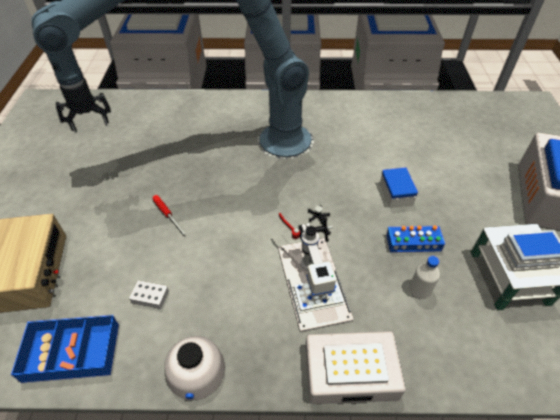

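View pics/t1.png

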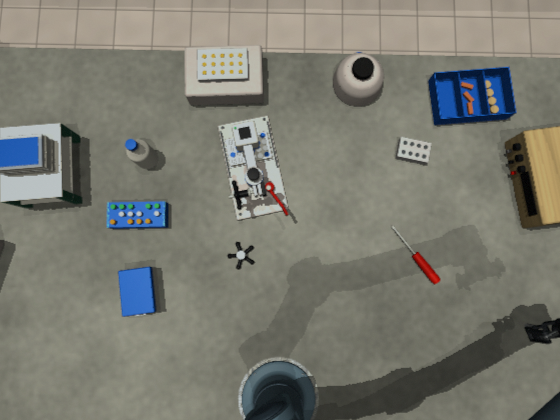

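The scene view shows the stand at about (312,270), its red lever at (287,222) and the nut at (319,220). In the top view the column is at (254,175), the lever runs (268,186)→(287,212), the nut is at (238,193) and the spare nut at (241,255).

Run:
```python
from h import *
b,d,c=cap('top')
hsv=cv2.cvtColor(b,cv2.COLOR_BGR2HSV)
x0,y0,x1,y1=205,105,305,270
def blob(m,n=2):
    k,l,s,ce=cv2.connectedComponentsWithStats(m.astype(np.uint8))
    for i in sorted(range(1,k),key=lambda i:-s[i,4])[:n]: yield l==i,s[i],ce[i]
roi=np.zeros(b.shape[:2],bool); roi[y0:y1,x0:x1]=1
# base via depth: points with z 5..30
H,W=d.shape; f=H/2/np.tan(np.radians(c['vfov'])/2); M=np.array(c['world_from_camera'])
v,u=np.mgrid[:H,:W]; P=np.stack([(u-c['cx'])/f*d,-(v-c['cy'])/f*d,-d],-1)@M[:3,:3].T+M[:3,3]
m=roi&(P[...,2]>.007)&(d>0)
for bm,s,ce in blob(m,1):
    q=P[bm][P[bm][:,2]<.018][:,:2].astype(np.float32)
    print(s,'rect',cv2.minAreaRect(q*1000))
    r=cv2.minAreaRect(q*1000); print(np.round(cv2.boxPoints(r)))
red=roi&((hsv[...,0]<8)|(hsv[...,0]>172))&(hsv[...,1]>130)&(hsv[...,2]>70)
for bm,s,ce in blob(red,2):
    vs,us=np.nonzero(bm); pp=np.array([onz(c,a,e,.13) for a,e in zip(us,vs)])[:,:2]
    print('red',s,ce,'depthz',np.median(P[bm][:,2]));r=cv2.minAreaRect((pp*1000).astype(np.float32));print(r,np.round(cv2.boxPoints(r)))
col=roi&(P[...,2]>.165)&(d>0)
print('column',P[col].mean(0),P[col][:,2].max(),col.sum())
blk=roi&(hsv[...,2]<60)&(P[...,2]>.09)&(d>0)
for bm,s,ce in blob(blk,3): print('black',s,ce,P[bm].mean(0),P[bm].min(0),P[bm].max(0))
big=cv2.resize(b[100:280,190:320],None,fx=4,fy=4,interpolation=cv2.INTER_CUBIC)[:600]
```

```text
[ 218  116   71  105 4995] rect ((644.0535888671875, 82.97981262207031), (286.55889892578125, 151.3638153076172), 13.28482437133789)
[[487. 124.]
 [522. -24.]
 [801.  42.]
 [766. 190.]]
red [265 182  23  33 126] [275.66666667 196.55555556] depthz 0.13339440216558407
((535.2725830078125, 7.4945068359375), (97.61666870117188, 21.23925018310547), 38.990196228027344) [[491. -15.]
 [504. -31.]
 [580.  30.]
 [567.  46.]]
column [0.58594415 0.07011439 0.17577975] 0.18118889627181334 129
black [232 181  16  28 168] [238.74404762 194.17857143] [0.54073898 0.1076647  0.13874533] [0.50523099 0.08673259 0.12686718] [0.57353922 0.12525101 0.16776545]
black [248 168  11  13 116] [253.09482759 174.12931034] [0.58586532 0.06970022 0.17545479] [0.57285514 0.05725983 0.16173415] [0.60228841 0.08281579 0.1811889 ]
black [239 127  12  12 102] [244.25490196 132.34313725] [0.70245801 0.09711542 0.14741569] [0.68699628 0.08190543 0.14276186] [0.71665377 0.11118277 0.15271145]
```

```bash
cat >> h.py <<'E'
O=np.array([.5875,.0698]); YAW=.232
def setpose(o,y):
    global O,YAW; O=np.array(o);YAW=y
def S2W(p): c,s=np.cos(YAW),np.sin(YAW); return np.array([O[0]+(c*p[0]-s*p[1])/1e3,O[1]+(s*p[0]+c*p[1])/1e3,p[2]/1e3])
def W2S(w): c,s=np.cos(YAW),np.sin(YAW); x,y=np.array(w[:2])-O; return np.array([c*x+s*y,-s*x+c*y,w[2]])*1e3
def tool(): s=state(); return s,R.from_quat(s['tcp_rot']).as_matrix()
def yawneed(zx_dir):  # stand-frame angle for tool z, minimal either way
    s,T=tool(); a=np.arctan2(T[1,2],T[0,2]); w=lambda q:(q+np.pi)%(2*np.pi)-np.pi
    return w(-(zx_dir+YAW-a))   # tool x down: positive turn is cw seen from above
def lin(*ps):
    s,T=tool()
    return [np.round(T.T@(S2W(p)-s['tool_pos'])*1e3,1).tolist() for p in ps]
def info():
    s,T=tool(); c,n=np.cos(YAW),np.sin(YAW); f=s['wrist_force']
    print('t',round(float(s['time_s']),2),'stand',np.round(W2S(s['tool_pos']),1),'F',np.round([c*f[0]+n*f[1],-n*f[0]+c*f[1],f[2]],2),'gap',round(float(s['finger_gap']),4),'yaw+x',np.round(yawneed(0),3),'yaw-x',np.round(yawneed(np.pi),3))
E
python3 - <<'E'
from h import *
info(); s,T=tool(); print(np.round(T,3)); print(lin((-105,-10,235)))
print(s['joint_pos'])
E
```

```text
t 0.15 stand [-492.2 -575.   230.2] F [-0.02  0.49 -0.61] gap 0.0853 yaw+x -2.994 yaw-x 0.148
[[-0.001  0.371 -0.929]
 [ 0.002 -0.929 -0.371]
 [-1.    -0.002  0.   ]]
[[-3.8, -501.8, -466.2]]
[ 1.09317795  0.38363592  0.04385827  1.59919494 -0.0179217   1.16120047
 -0.0498893 ]
```

arm_command --claw '[0,0,0,0,0,0,0,0]' --pt "0 -35 -30" --pt "0 -70 -60" --pt "0 -105 -90" --pt "0 -140 -120" --pt "0 -175 -155" --pt "0 -210 -190" --pt "0 -245 -225" --pt "0 -280 -260" --yaw '[0.05,0.1,0.148,0.148,0.148,0.148,0.148,0.148]'

```text
time_s: 0.95
tool_pos: [0.3785, -0.2446, 0.2307]
tcp_rot: [-0.702, -0.082, 0.703, -0.081]
wrist_force: [1.2, 0.0, 0.0]
finger_gap: 0.0
```

Run:
```python
from h import *
info(); print(lin((-105,-10,235)))
```

```text
t 0.95 stand [-275.6 -257.9  230.7] F [ 1.12 -0.25  0.03] gap 0.0 yaw+x 3.141 yaw-x -0.0
[[-4.0, -248.0, -170.5]]
```

arm_command --claw '[0,0,0,0,0,0,0,0]' --pt "0 -35 -25" --pt "0 -75 -50" --pt "0 -115 -80" --pt "0 -155 -110" --pt "0 -195 -140" --pt "0 -230 -160" --pt "-4 -248 -170" --pt "-4 -248 -170" --yaw '[0,0,0,0,0,0,0,0]'

```text
time_s: 1.75
tool_pos: [0.4877, 0.0405, 0.2355]
tcp_rot: [0.702, 0.086, -0.702, 0.083]
wrist_force: [0.3, -0.1, 0.1]
finger_gap: -0.0001
```

Run:
```python
from h import *
info(); im,d,c=cap('wrist','w1.png'); print(c)
def proj(p):
    M=np.array(c['world_from_camera']); q=M[:3,:3].T@(S2W(p)-M[:3,3]); f=210/np.tan(np.radians(c['vfov'])/2)
    return np.round([c['cx']+f*q[0]/-q[2],c['cy']-f*q[1]/-q[2]])
for n,p in dict(pivot=(-36,-31.3,132),nut=(-36,47,125),col=(0,0,176),corner1=(-85,-75,12),corner2=(-85,75,12)).items(): print(n,proj(p))
```

```text
t 1.75 stand [-103.9   -5.6  235.5] F [ 0.29 -0.14  0.05] gap -0.0001 yaw+x -3.134 yaw-x 0.007
{'vfov': 63.471702732735395, 'cx': 278.004028221796, 'cy': 207.0047977231314, 'world_from_camera': array([[ 0.23758919,  0.91763899,  0.31857505,  0.56885131],
       [-0.97135722,  0.22581886,  0.07396621,  0.06037298],
       [-0.00406598, -0.32702375,  0.94500737,  0.37773109],
       [ 0.        ,  0.        ,  0.        ,  1.        ]])}
pivot [317. 114.]
nut [207. 112.]
col [271.  50.]
corner1 [344. 153.]
corner2 [205. 152.]
```

View pics/w1.png

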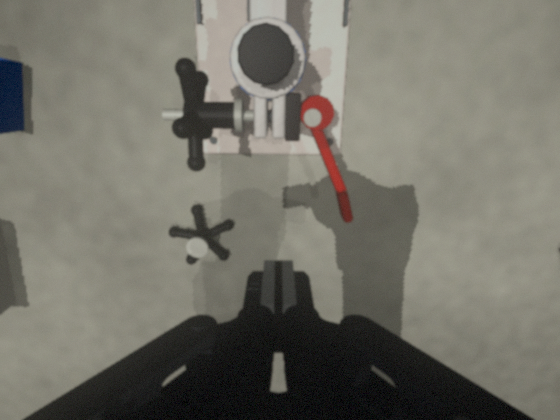

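The wrist view shows the pivot near (316,113), the lever tip at (347,218), the nut arms around x≈190 and the column top at (267,53). These agree with the stand pose to about 3 mm.

Run:
```python
from h import *
im=cv2.imread('pics/w1.png'); c=calibration('wrist'); im2,d=capture('wrist')
for n,u,v,z in [('piv',316,113,132),('tip',347,219,132),('mid',335,165,132),('col',266.5,53,176),('ftip',278,262,235)]:
    print(n,np.round(W2S(onz(c,u,v,z/1e3)),1))
hsv=cv2.cvtColor(im2,cv2.COLOR_BGR2HSV)
m=np.zeros(d.shape,bool); m[50:180,160:225]=1
H,W=d.shape; f=H/2/np.tan(np.radians(c['vfov'])/2); M=np.array(c['world_from_camera'])
v,u=np.mgrid[:H,:W]; P=np.stack([(u-c['cx'])/f*d,-(v-c['cy'])/f*d,-d],-1)@M[:3,:3].T+M[:3,3]
m&=(d>0)&(hsv[...,2]<80)&(P[...,2]>.09)
for (a,b) in [(185,67),(200,80),(180,125),(196,160),(192,110),(215,115)]:
    w=m[b-2:b+3,a-2:a+3]; 
    if w.any(): print((a,b),np.round(W2S(np.median(P[b-2:b+3,a-2:a+3][w],0)),1))
```

```text
piv [-37.1 -33.8 132. ]
tip [-116.2  -61.   132. ]
mid [-73.9 -49.2 132. ]
col [ -3.   -1.1 176. ]
ftip [-98.1  -7.8 235. ]
(185, 67) [ -8.6  51.6 145.4]
(200, 80) [-15.2  51.5 106. ]
(180, 125) [-42.5  52.8 163.7]
(196, 160) [-70.2  51.7 134.5]
(192, 110) [-35.4  52.  133.9]
(215, 115) [-38.7  36.4 134.1]
```

arm_command --claw '[0,0,0,0,0,0]' --pt "0 16 0" --pt "40 16 0" --pt "80 16 0" --pt "110 16 0" --pt "122 16 0" --pt "122 16 0" --yaw '[0,0,0,0,0,0]'

```text
time_s: 2.45
tool_pos: [0.4881, 0.0179, 0.1108]
tcp_rot: [-0.7, -0.081, 0.705, -0.081]
wrist_force: [0.6, -0.2, 0.3]
finger_gap: -0.0002
```

Run:
```python
from h import *
info(); print(lin((-95,-34,113),(-91,-47,113),(-87,-59,113),(-79,-70,113),(-72,-79,113),(-61,-85,113),(-53,-90,113)))
```

```text
t 2.45 stand [-108.7  -27.7  110.8] F [ 0.55 -0.37  0.31] gap -0.0002 yaw+x 3.139 yaw-x -0.002
[[-2.3, 6.3, -13.7], [-2.4, 19.3, -17.7], [-2.4, 31.3, -21.8], [-2.5, 42.2, -29.8], [-2.5, 51.2, -36.8], [-2.6, 57.2, -47.8], [-2.7, 62.2, -55.8]]
```

arm_command --claw '[0,0,0,0,0,0,0,0]' --pt "-2 6 -13" --pt "-2 19 -18" --pt "-2 31 -22" --pt "-2 42 -30" --pt "-2 51 -37" --pt "-2 57 -48" --pt "-2 62 -55" --pt "-2 62 -55" --yaw '[0,0,0,0,0,0,0,0]'

```text
time_s: 3.25
tool_pos: [0.5562, -0.0301, 0.113]
tcp_rot: [-0.7, -0.081, 0.705, -0.08]
wrist_force: [-2.0, 1.2, -0.9]
finger_gap: -0.0
```

```bash
cat >> h.py <<'E'
def lever(c,im,z=.132):
    hsv=cv2.cvtColor(im,cv2.COLOR_BGR2HSV)
    red=(((hsv[...,0]<8)|(hsv[...,0]>172))&(hsv[...,1]>130)&(hsv[...,2]>60)).astype(np.uint8)
    k,l,s,ce=cv2.connectedComponentsWithStats(red)
    i=min((i for i in range(1,k) if s[i,4]>25),key=lambda i:np.hypot(*(W2S(onz(c,*ce[i],z))[:2]-[-36,-60])))
    v,u=np.nonzero(l==i); p=np.array([W2S(onz(c,a,b,z))[:2] for a,b in zip(u,v)])
    q=p-[-36,-34]; r=np.hypot(*q.T); q=q[(r>30)&(r<62)]; m=q.mean(0)
    return np.arctan2(-m[1],-m[0]),p.min(0),p.max(0)
E
python3 - <<'E'
from h import *
info(); im,d,c=cap('wrist','w2.png'); print(lever(c,im))
im,d,c=cap('top'); print(lever(c,im))
E
```

```text
t 3.25 stand [-53.4 -90.1 113. ] F [-1.66  1.66 -0.93] gap -0.0 yaw+x 3.139 yaw-x -0.003
(np.float64(1.5786131659031322), array([ -46.65896189, -116.81015176]), array([-16.22876354, -17.17971427]))
(np.float64(nan), array([-41.49080099, -40.26227532]), array([-19.75060235, -21.71284615]))h.py:35: RuntimeWarning: Mean of empty slice.
  q=p-[-36,-34]; r=np.hypot(*q.T); q=q[(r>30)&(r<62)]; m=q.mean(0)
  ret = um.true_divide(
```

View pics/w2.png

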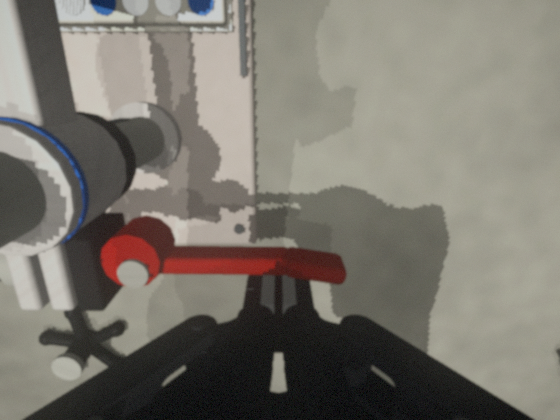

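The lever stands straight out, measured at about 1.58 rad, with the blade level at rows 245–285. Next I back off and go over the nut.

arm_command --claw '[0,0,0,0,0,0,0,0]' --pt "0 0 20" --pt "-25 0 28" --pt "-65 0 28" --pt "-77 -35 20" --pt "-77 -75 0" --pt "-77 -115 -20" --pt "-77 -137 -33" --pt "-77 -137 -33" --yaw '[0,0,0,0,0,0,0,0]'

```text
time_s: 4.15
tool_pos: [0.5606, 0.1163, 0.1927]
tcp_rot: [0.703, 0.085, -0.701, 0.082]
wrist_force: [-0.0, -0.7, 1.0]
finger_gap: -0.0003
```

Run:
```python
from h import *
info(); im,d,c=cap('wrist','w3.png'); print(lever(c,im))
im,d,c=cap('top'); print(lever(c,im))
print(lin((-21,47,150)))
```

```text
t 4.15 stand [-15.5  51.5 192.7] F [-0.2  -0.69  1.01] gap -0.0003 yaw+x -3.137 yaw-x 0.005
(np.float64(1.5493787100298813), array([ -45.80740853, -116.56988292]), array([-19.43518496, -21.1983139 ]))
(np.float64(1.5632893214214199), array([ -43.78190165, -118.99339845]), array([-19.75060235, -22.26669026]))
[[41.4, -1.2, 3.0]]
```

View pics/w3.png

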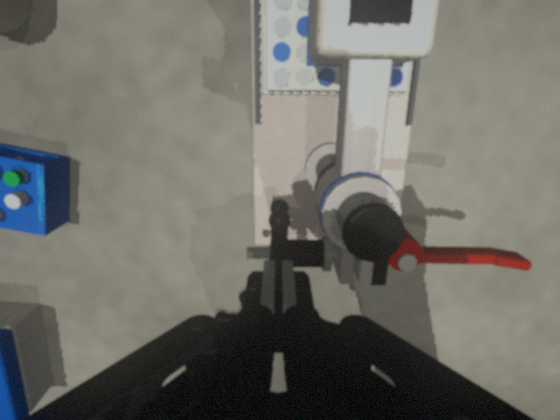

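The finger sits in line with the nut's arm plane (column 278), and the lever is still straight out at 1.55–1.56 rad. I descend behind the top arm.

arm_command --claw '[0,0,0,0,0]' --pt "10 -1 2" --pt "25 -1 2" --pt "38 -1 2" --pt "42 -1 2" --pt "42 -1 2" --yaw '[0,0,0,0,0]'

```text
time_s: 4.75
tool_pos: [0.556, 0.1099, 0.1476]
tcp_rot: [-0.701, -0.081, 0.704, -0.081]
wrist_force: [-0.1, 0.4, 0.4]
finger_gap: -0.0003
```

Run:
```python
from h import *
info(); print(lin((-38,47,148)))
```

```text
t 4.75 stand [-21.4  46.2 147.6] F [0.02 0.38 0.36] gap -0.0003 yaw+x 3.139 yaw-x -0.003
[[-0.3, -0.7, 16.6]]
```

arm_command --claw '[0,0,0,0,0,0,0,0]' --pt "0 -1 8" --pt "0 -1 16" --pt "0 -1 20" --pt "0 -1 20" --pt "-14 -1 16" --pt "-28 -1 0" --pt "-28 -1 -28" --pt "-28 -1 -28" --yaw '[0,0,0,0,0,0,0,0]'

```text
time_s: 5.55
tool_pos: [0.5873, 0.1183, 0.1777]
tcp_rot: [0.703, 0.081, -0.702, 0.08]
wrist_force: [-0.4, -0.6, 0.8]
finger_gap: -0.0
```

```bash
cat >> h.py <<'E'
def nut(n='scene'):
    im,d=capture(n); c=calibration(n)
    H,W=d.shape; f=H/2/np.tan(np.radians(c['vfov'])/2); M=np.array(c['world_from_camera'])
    v,u=np.mgrid[:H,:W]; P=np.stack([(u-c['cx'])/f*d,-(v-c['cy'])/f*d,-d],-1)@M[:3,:3].T+M[:3,3]
    V=im.max(-1); cs,s=np.cos(YAW),np.sin(YAW); x=(P[...,0]-O[0])*1e3;y=(P[...,1]-O[1])*1e3
    S=np.stack([cs*x+s*y,-s*x+cs*y,P[...,2]*1e3],-1)
    dx=S[...,0]+36; dz=S[...,2]-125; r=np.hypot(dx,dz)
    m=(d>0)&(V<90)&(r>22)&(r<45)&(abs(S[...,1]-48)<12)
    th=np.arctan2(-dx[m],dz[m]); ph=np.angle(np.exp(5j*th).sum())/5
    return m.sum(),np.degrees(ph),S[m][:,1].mean() if m.any() else None
E
python3 - <<'E'
from h import *
info(); print(nut('wrist'),nut('scene'),nut('top')); print(lin((7,47,148)))
E
```

```text
t 5.55 stand [ 10.9  47.2 177.7] F [-0.52 -0.48  0.77] gap -0.0 yaw+x 3.138 yaw-x -0.004
(np.int64(426), np.float64(-25.58975206250342), np.float64(50.48080168780748)) (np.int64(28), np.float64(-24.631761666354492), np.float64(46.12703805592645)) (np.int64(0), np.float64(0.0), None)
[[27.6, 0.4, -0.9]]
```

arm_command --claw '[0,0,0,0,0,0,0,0]' --pt "14 0 0" --pt "29 0 0" --pt "29 0 0" --pt "29 0 8" --pt "29 0 16" --pt "29 0 24" --pt "29 0 32" --pt "29 0 32" --yaw '[0,0,0,0,0,0,0,0]'

```text
time_s: 6.5
tool_pos: [0.5497, 0.1095, 0.1469]
tcp_rot: [-0.7, -0.08, 0.705, -0.081]
wrist_force: [-0.2, -0.2, 0.0]
finger_gap: 0.0001
```

Run:
```python
from h import *
info(); print(nut('wrist')); info(); print(lin((-38,47,148)))
```

```text
t 6.5 stand [-27.7  47.3 146.9] F [-0.22 -0.17  0.04] gap 0.0001 yaw+x 3.139 yaw-x -0.003
(np.int64(2217), np.float64(31.960577775711002), np.float64(49.40988851880871))
t 6.55 stand [-27.3  47.2 146.7] F [-0.96  0.13 -0.11] gap 0.0001 yaw+x 3.139 yaw-x -0.003
[[-1.2, 0.3, 10.7]]
```

arm_command --claw '[0,0,0,0,0,0,0,0]' --pt "0 0 6" --pt "0 0 12" --pt "0 0 12" --pt "-14 0 9" --pt "-28 0 -5" --pt "-28 0 -33" --pt "-28 0 -35" --pt "-14 0 -35" --yaw '[0,0,0,0,0,0,0,0]'

```text
time_s: 7.35
tool_pos: [0.5867, 0.1184, 0.1627]
tcp_rot: [-0.701, -0.081, 0.704, -0.081]
wrist_force: [0.5, 0.4, -0.0]
finger_gap: 0.0002
```

Run:
```python
from h import *
info(); print(lin((-15,47,148)))
```

```text
t 7.35 stand [ 10.4  47.5 162.7] F [ 0.56  0.26 -0.03] gap 0.0002 yaw+x 3.139 yaw-x -0.003
[[14.7, 0.5, 25.3]]
```

arm_command --claw '[0,0,0,0,0,0]' --pt "15 0 0" --pt "15 0 8" --pt "15 0 16" --pt "15 0 24" --pt "15 0 28" --pt "15 0 28" --yaw '[0,0,0,0,0,0]'

```text
time_s: 7.95
tool_pos: [0.5583, 0.1117, 0.1481]
tcp_rot: [-0.701, -0.08, 0.704, -0.081]
wrist_force: [0.0, 0.1, 0.2]
finger_gap: -0.0002
```

Run:
```python
from h import *
for i in range(3): capture('top') if i else 0; info()
```

```text
t 7.95 stand [-18.8  47.5 148.1] F [0.04 0.09 0.18] gap -0.0002 yaw+x 3.139 yaw-x -0.003
t 8.0 stand [-18.6  47.4 147.9] F [-0.    0.53 -0.37] gap 0.0002 yaw+x 3.139 yaw-x -0.003
t 8.05 stand [-18.4  47.4 147.8] F [-0.14  0.31  0.52] gap -0.0001 yaw+x 3.139 yaw-x -0.003
```

arm_command --claw '[0,0,0]' --pt "0 0 5" --pt "0 0 11" --pt "0 0 11" --yaw '[0,0,0]'

```text
time_s: 8.35
tool_pos: [0.547, 0.1088, 0.1476]
tcp_rot: [-0.701, -0.08, 0.704, -0.081]
wrist_force: [0.4, -0.1, 0.7]
finger_gap: -0.0002
```

arm_command --claw '[0,0,0]' --pt "0 0 5" --pt "0 0 10" --pt "0 0 10" --yaw '[0,0,0]'

```text
time_s: 8.65
tool_pos: [0.536, 0.1062, 0.1474]
tcp_rot: [-0.7, -0.08, 0.705, -0.082]
wrist_force: [-0.7, 0.5, -0.2]
finger_gap: -0.0002
```

Run:
```python
from h import *
info(); print(nut('wrist')); im,d,c=cap('wrist','w4.png'); print(lever(c,im));info()
```

```text
t 8.65 stand [-41.7  47.2 147.4] F [-0.59  0.67 -0.17] gap -0.0002 yaw+x 3.139 yaw-x -0.003
(np.int64(2577), np.float64(-15.179062170068747), np.float64(48.82701990022262))
(np.float64(1.55695507094812), array([-46.13050474, -98.33785582]), array([-23.98917778, -21.93026136]))
t 8.75 stand [-41.4  47.3 147.4] F [-0.4   0.25 -0.21] gap 0.0002 yaw+x 3.139 yaw-x -0.003
```

View pics/w4.png

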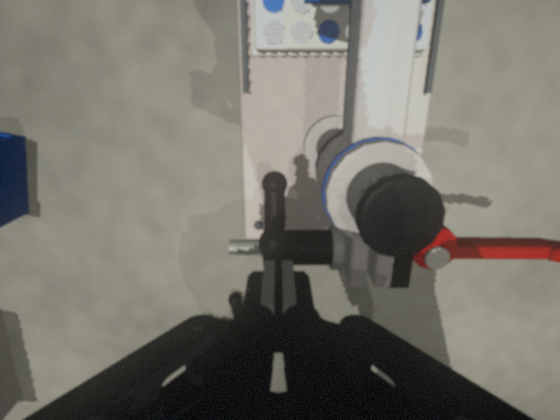

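The view shows the nut ball at (273,183), something round at (272,243), and the finger in line with them. I check by depth that the nut has really turned.

Run:
```python
from h import *
im,d,c=cap('wrist')
for (u,v) in [(273,180),(273,186),(273,210),(272,240),(272,243),(272,250),(310,246),(240,246)]:
    z=np.median(d[v-1:v+2,u-1:u+2]); print((u,v),np.round(W2S(pt(c,u,v,z)),1))
```

```text
(273, 180) [ -1.   50.2 123.4]
(273, 186) [ -3.9  50.2 124.3]
(273, 210) [-16.3  50.3 125.6]
(272, 240) [-17.2  50.3 159.6]
(272, 243) [-18.5  50.3 159.8]
(272, 250) [-21.2  50.3 161. ]
(310, 246) [-33.4  31.5 132.4]
(240, 246) [-35.8  67.8 127.2]
```

arm_command --claw '[0,0,0,0,0,0,0,0]' --pt "-14 0 -3" --pt "-28 0 -15" --pt "-28 0 -43" --pt "-26 0 -46" --pt "-10 0 -46" --pt "0 0 -46" --pt "0 0 -34" --pt "0 0 -28" --yaw '[0,0,0,0,0,0,0,0]'

```text
time_s: 9.6
tool_pos: [0.562, 0.1124, 0.1465]
tcp_rot: [-0.699, -0.08, 0.706, -0.082]
wrist_force: [0.4, 0.2, 0.7]
finger_gap: -0.0001
```

arm_command --claw '[0,0,0]' --pt "0 0 4" --pt "0 0 8" --pt "0 0 8" --yaw '[0,0,0]'

```text
time_s: 9.9
tool_pos: [0.5532, 0.1102, 0.1468]
tcp_rot: [-0.699, -0.08, 0.706, -0.082]
wrist_force: [-0.4, -0.4, -0.1]
finger_gap: -0.0002
```

Run:
```python
from h import *
info()
```

```text
t 9.9 stand [-24.1  47.2 146.8] F [-0.48 -0.33 -0.13] gap -0.0002 yaw+x 3.139 yaw-x -0.003
```

arm_command --claw '[0,0,0]' --pt "0 0 5" --pt "0 0 9" --pt "0 0 9" --yaw '[0,0,0]'

```text
time_s: 10.2
tool_pos: [0.5436, 0.1078, 0.1468]
tcp_rot: [-0.699, -0.08, 0.706, -0.082]
wrist_force: [0.8, -0.9, 0.5]
finger_gap: -0.0001
```

arm_command --claw '[0,0,0]' --pt "0 0 4" --pt "0 0 8" --pt "0 0 8" --yaw '[0,0,0]'

```text
time_s: 10.5
tool_pos: [0.535, 0.1058, 0.1468]
tcp_rot: [-0.698, -0.08, 0.707, -0.082]
wrist_force: [0.1, 0.5, 1.3]
finger_gap: 0.0001
```

arm_command --claw '[0,0,0,0,0,0,0,0]' --pt "-14 0 -3" --pt "-28 0 -15" --pt "-28 0 -43" --pt "-26 0 -47" --pt "-10 0 -47" --pt "0 0 -47" --pt "0 0 -36" --pt "0 0 -30" --yaw '[0,0,0,0,0,0,0,0]'

```text
time_s: 11.3
tool_pos: [0.5624, 0.1123, 0.1457]
tcp_rot: [-0.698, -0.08, 0.707, -0.082]
wrist_force: [1.3, 0.7, 1.1]
finger_gap: -0.0002
```

arm_command --claw '[0,0,0]' --pt "0 0 3" --pt "0 0 6" --pt "0 0 6" --yaw '[0,0,0]'

```text
time_s: 11.6
tool_pos: [0.5558, 0.1107, 0.1461]
tcp_rot: [-0.698, -0.079, 0.707, -0.083]
wrist_force: [-0.5, -0.7, -0.6]
finger_gap: -0.0008
```

arm_command --claw '[0,0,0]' --pt "0 0 4" --pt "0 0 8" --pt "0 0 8" --yaw '[0,0,0]'

```text
time_s: 11.9
tool_pos: [0.5474, 0.1086, 0.1462]
tcp_rot: [-0.697, -0.079, 0.708, -0.083]
wrist_force: [-0.0, -0.1, 0.7]
finger_gap: 0.0003
```

Run:
```python
from h import *
info()
```

```text
t 11.9 stand [-30.1  47.  146.2] F [-0.06 -0.06  0.65] gap 0.0003 yaw+x 3.139 yaw-x -0.002
```

arm_command --claw '[0,0,0]' --pt "0 0 4" --pt "0 0 7" --pt "0 0 7" --yaw '[0,0,0]'

```text
time_s: 12.2
tool_pos: [0.54, 0.1068, 0.1462]
tcp_rot: [-0.697, -0.079, 0.708, -0.083]
wrist_force: [0.2, 0.3, 1.2]
finger_gap: 0.0002
```

arm_command --claw '[0,0,0]' --pt "0 0 3" --pt "0 0 5" --pt "0 0 5" --yaw '[0,0,0]'

```text
time_s: 12.5
tool_pos: [0.5345, 0.1055, 0.1462]
tcp_rot: [-0.697, -0.079, 0.708, -0.083]
wrist_force: [0.5, -0.6, 0.5]
finger_gap: 0.0003
```

Run:
```python
from h import *
info()
im,d,c=cap('wrist'); print(lever(c,im))
for (u,v) in [(273,186),(272,240),(272,250)]:
    z=np.median(d[v-1:v+2,u-1:u+2]); print((u,v),np.round(W2S(pt(c,u,v,z)),1))
```

```text
t 12.5 stand [-43.3  47.  146.2] F [ 0.32 -0.7   0.48] gap 0.0003 yaw+x 3.139 yaw-x -0.002
(np.float64(1.5568730789701097), array([-46.2149593 , -97.39014578]), array([-23.68234391, -21.86081112]))
(273, 186) [ -4.7  49.8 127.3]
(272, 240) [-18.7  50.  159. ]
(272, 250) [-22.2  50.  161.2]
```

arm_command --claw '[0,0,0,0,0,0,0,0]' --pt "-14 0 -3" --pt "-28 0 -15" --pt "-28 0 -43" --pt "-26 0 -47" --pt "-10 0 -47" --pt "2 0 -47" --pt "2 0 -36" --pt "2 0 -30" --yaw '[0,0,0,0,0,0,0,0]'

```text
time_s: 13.35
tool_pos: [0.5617, 0.1118, 0.1427]
tcp_rot: [-0.696, -0.079, 0.709, -0.083]
wrist_force: [1.4, -0.3, -0.9]
finger_gap: -0.0002
```

Run:
```python
from h import *
info()
im,d,c=cap('wrist','w5.png'); print(lever(c,im))
H,W=d.shape; f=H/2/np.tan(np.radians(c['vfov'])/2); M=np.array(c['world_from_camera'])
for u in (265,272): 
  for v in range(150,262,12):
    z=d[v,u]; print((u,v),np.round(W2S(pt(c,u,v,z)),1))
```

```text
t 13.35 stand [-15.5  46.8 142.7] F [ 1.33 -0.6  -0.92] gap -0.0002 yaw+x 3.14 yaw-x -0.002
(np.float64(1.5926732720321186), array([ -43.39195763, -103.03682652]), array([-24.58040568, -35.61858251]))
(265, 150) [19.4 57.4 11. ]
(265, 162) [ 9.9 57.5 12.3]
(265, 174) [-0.5 57.7 10.7]
(265, 186) [-10.5  57.8  11.9]
(265, 198) [-21.2  57.9  11.6]
(265, 210) [-32.2  58.1  11. ]
(265, 222) [-43.2  58.3  11.5]
(265, 234) [-54.4  58.4  11.9]
(265, 246) [ 71.1  47.7 283.1]
(265, 258) [-78.6  58.8  11. ]
(272, 150) [19.5 51.7 11.6]
(272, 162) [ 9.9 51.8 12.5]
(272, 174) [-0.3 51.9 11.7]
(272, 186) [-10.4  51.9  12.2]
(272, 198) [-20.9  52.   12.4]
(272, 210) [-32.   52.1  11.6]
(272, 222) [-43.8  52.2  10. ]
(272, 234) [  1.3  50.3 132.4]
(272, 246) [ -2.8  50.2 137.1]
(272, 258) [-10.6  50.3 134.6]
```

View pics/w5.png

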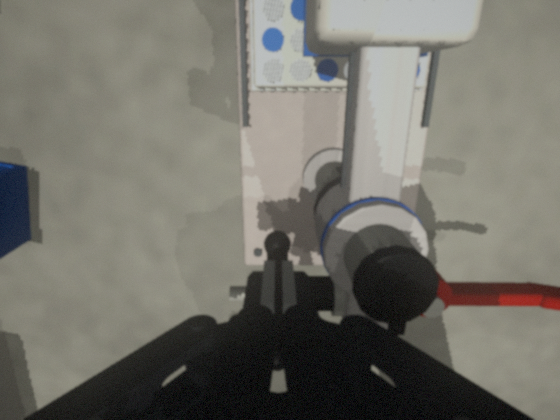

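The ball is at (277,243), with stand offset (33,+7) mm by depth. The top arm is therefore mid-stroke as the finger position predicts, so the nut is turning. I continue.

arm_command --claw '[0,0,0]' --pt "-2 0 4" --pt "-3 0 8" --pt "-3 0 8" --yaw '[0,0,0]'

```text
time_s: 13.7
tool_pos: [0.5527, 0.1096, 0.1469]
tcp_rot: [-0.696, -0.079, 0.709, -0.084]
wrist_force: [-0.1, 0.9, -0.6]
finger_gap: 0.0
```

arm_command --claw '[0,0,0]' --pt "0 0 4" --pt "0 0 7" --pt "0 0 7" --yaw '[0,0,0]'

```text
time_s: 14.0
tool_pos: [0.5456, 0.1079, 0.1472]
tcp_rot: [-0.695, -0.079, 0.709, -0.084]
wrist_force: [1.0, 0.3, 1.0]
finger_gap: 0.0001
```

arm_command --claw '[0,0,0]' --pt "0 0 4" --pt "0 0 7" --pt "0 0 7" --yaw '[0,0,0]'

```text
time_s: 14.3
tool_pos: [0.5385, 0.1063, 0.1475]
tcp_rot: [-0.695, -0.079, 0.709, -0.084]
wrist_force: [0.2, 0.5, 0.3]
finger_gap: 0.0001
```

Run:
```python
from h import *
info();capture('top');info();capture('top');info();print(lin((-43,47,147)))
```

```text
t 14.3 stand [-39.3  46.8 147.5] F [0.29 0.46 0.32] gap 0.0001 yaw+x 3.14 yaw-x -0.002
t 14.35 stand [-39.3  46.8 147.4] F [1.61 0.45 0.35] gap -0.0001 yaw+x 3.14 yaw-x -0.002
t 14.4 stand [-39.3  46.8 147.4] F [0.29 0.62 0.8 ] gap -0.0 yaw+x 3.14 yaw-x -0.002
[[0.5, -0.2, 3.7]]
```

arm_command --claw '[0,0,0,0,0,0,0,0]' --pt "0 0 4" --pt "-14 0 1" --pt "-28 0 -11" --pt "-28 0 -39" --pt "-26 0 -43" --pt "-10 0 -43" --pt "0 0 -43" --pt "0 0 -35" --yaw '[0,0,0,0,0,0,0,0]'

```text
time_s: 15.2
tool_pos: [0.5707, 0.1137, 0.1438]
tcp_rot: [-0.694, -0.079, 0.711, -0.084]
wrist_force: [3.7, 0.5, 0.6]
finger_gap: 0.0002
```

arm_command --claw '[0,0,0]' --pt "0 0 3" --pt "0 0 6" --pt "0 0 6" --yaw '[0,0,0]'

```text
time_s: 15.5
tool_pos: [0.5659, 0.1126, 0.1454]
tcp_rot: [-0.695, -0.079, 0.71, -0.084]
wrist_force: [3.9, 1.0, 2.3]
finger_gap: 0.0003
```

Run:
```python
from h import *
info();capture('top');info();capture('top');info();print(lin((-43,47,147)))
```

```text
t 15.5 stand [-11.2  46.7 145.4] F [4.02 0.07 2.26] gap 0.0003 yaw+x 3.14 yaw-x -0.002
t 15.55 stand [-11.2  46.6 145.3] F [ 2.91 -0.08  1.8 ] gap -0.0 yaw+x 3.14 yaw-x -0.002
t 15.6 stand [-11.2  46.7 145.1] F [3.52 0.26 2.08] gap 0.0002 yaw+x 3.14 yaw-x -0.002
[[-1.2, -0.3, 31.8]]
```

arm_command --claw '[0,0,0]' --pt "-1 0 2" --pt "-2 0 4" --pt "-2 0 4" --yaw '[0,0,0]'

```text
time_s: 15.9
tool_pos: [0.5613, 0.1115, 0.147]
tcp_rot: [-0.694, -0.079, 0.71, -0.084]
wrist_force: [4.2, 0.8, 0.7]
finger_gap: -0.0003
```

```bash
cat >> h.py <<'E'
def avg(n=5):
    F=[];c,s=np.cos(YAW),np.sin(YAW)
    for i in range(n):
        st=state(); f=st['wrist_force']; F.append([c*f[0]+s*f[1],-s*f[0]+c*f[1],f[2]]); capture('top')
    print('meanF',np.round(np.mean(F,0),2)); info()
E
python3 - <<'E'
from h import *
avg(); im,d,c=cap('wrist'); print(lever(c,im))
for v in range(150,262,9):
    z=d[v,275]; p=W2S(pt(c,275,v,z)); print(v,np.round(p,1)) if p[2]>60 else 0
E
```

```text
meanF [2.17 0.05 1.19]
t 16.15 stand [-15.9  46.6 146.9] F [ 1.37 -0.83  0.05] gap -0.0002 yaw+x 3.14 yaw-x -0.002
(np.float64(1.5838979373445998), array([ -43.94083637, -106.78380485]), array([-24.10718592, -34.82179311]))
231 [  1.1  48.6 133.4]
240 [ -2.3  48.6 136.7]
249 [ -7.   48.6 137.2]
258 [-13.5  48.7 134.5]
```

arm_command --claw '[0,0,0]' --pt "0 0 2" --pt "0 0 4" --pt "0 0 5" --yaw '[0,0,0]'

```text
time_s: 16.5
tool_pos: [0.5575, 0.1107, 0.1478]
tcp_rot: [-0.695, -0.079, 0.709, -0.084]
wrist_force: [4.5, 1.7, 3.0]
finger_gap: 0.0
```

Run:
```python
from h import *
avg(3)
```

```text
meanF [4.92 0.56 2.31]
t 16.65 stand [-20.   46.7 147.8] F [ 4.77 -0.95  3.24] gap 0.0001 yaw+x 3.14 yaw-x -0.002
```

arm_command --claw '[0,0,0]' --pt "0 0 2" --pt "0 0 4" --pt "0 0 5" --yaw '[0,0,0]'

```text
time_s: 16.95
tool_pos: [0.5529, 0.1096, 0.1483]
tcp_rot: [-0.696, -0.079, 0.709, -0.084]
wrist_force: [4.6, 1.8, 2.4]
finger_gap: -0.0
```

Run:
```python
from h import *
avg(3)
```

```text
meanF [ 5.23 -0.17  2.34]
t 17.1 stand [-24.7  46.7 148.2] F [ 5.03 -0.33  3.05] gap 0.0001 yaw+x 3.14 yaw-x -0.002
```

arm_command --claw '[0,0,0]' --pt "0 0 2" --pt "0 0 4" --pt "0 0 4" --yaw '[0,0,0]'

```text
time_s: 17.4
tool_pos: [0.5492, 0.1087, 0.1481]
tcp_rot: [-0.696, -0.079, 0.709, -0.084]
wrist_force: [6.9, 2.0, 1.9]
finger_gap: 0.0004
```

Run:
```python
from h import *
avg(4); im,d,c=cap('wrist'); print(lever(c,im))
```

```text
meanF [ 6.07 -0.05  1.76]
t 17.6 stand [-28.3  46.7 148.1] F [ 6.1  -0.6   1.04] gap -0.0003 yaw+x 3.14 yaw-x -0.002
(np.float64(1.5596824855556652), array([ -43.67674106, -103.93731608]), array([-24.74076112, -33.23805095]))
```

The nut is snug at about 5.5–6 N and the lever is still straight out at 1.56 rad. Now over to the lever's trailing side.

arm_command --claw '[0,0,0,0,0,0,0,0]' --pt "-10 0 -3" --pt "-45 0 -3" --pt "-47 30 10" --pt "-47 70 30" --pt "-47 110 42" --pt "-47 136 42" --pt "-47 136 42" --pt "-47 136 42" --yaw '[0,0,0,0,0,0,0,0]'

```text
time_s: 18.45
tool_pos: [0.5374, -0.0331, 0.195]
tcp_rot: [-0.693, -0.079, 0.711, -0.082]
wrist_force: [0.9, 0.2, 0.8]
finger_gap: -0.0002
```

Run:
```python
from h import *
info(); im,d,c=cap('wrist'); print(lever(c,im)); im,d,c=cap('top'); print(lever(c,im)); print(nut('wrist')); print(lin((-70,-88,150),(-70,-88,113)))
```

```text
t 18.45 stand [-72.4 -88.6 195. ] F [0.97 0.01 0.79] gap -0.0002 yaw+x 3.138 yaw-x -0.004
(np.float64(1.5330841123977592), array([ -45.61851653, -116.70410971]), array([-20.5093456 , -17.92213058]))
(np.float64(nan), array([-40.93701436, -37.72498958]), array([-19.75060235, -21.71284615]))
(np.int64(2022), np.float64(15.824135160016674), np.float64(44.5307660272811))
[[45.9, 1.4, -1.4], [82.9, 1.3, -2.2]]h.py:35: RuntimeWarning: Mean of empty slice.
  q=p-[-36,-34]; r=np.hypot(*q.T); q=q[(r>30)&(r<62)]; m=q.mean(0)
  ret = um.true_divide(
```

arm_command --claw '[0,0,0,0,0,0]' --pt "40 4 0" --pt "75 7 0" --pt "83 7 0" --pt "83 7 0" --pt "83 7 -10" --pt "83 7 -15" --yaw '[0,0,0,0,0,0]'

```text
time_s: 19.2
tool_pos: [0.5563, -0.0336, 0.115]
tcp_rot: [-0.696, -0.081, 0.708, -0.085]
wrist_force: [-4.1, 0.1, 1.2]
finger_gap: 0.0001
```

Run:
```python
from h import *
info(); print(lin((-51,-94,113),(-42,-96,113),(-33,-97,113),(-25,-97,113),(-16,-95,113)))
```

```text
t 19.2 stand [-54.1 -93.4 115. ] F [-3.94  1.07  1.24] gap 0.0001 yaw+x -3.139 yaw-x 0.002
[[2.0, 0.6, -3.1], [1.8, 2.6, -12.1], [1.6, 3.6, -21.1], [1.5, 3.6, -29.1], [1.3, 1.6, -38.1]]
```

arm_command --claw '[0,0,0,0]' --pt "2 1 -4" --pt "2 2 -8" --pt "2 3 -12" --pt "2 3 -12" --yaw '[0,0,0,0]'

```text
time_s: 19.6
tool_pos: [0.5651, -0.033, 0.113]
tcp_rot: [-0.693, -0.081, 0.711, -0.085]
wrist_force: [-8.2, 0.9, 4.3]
finger_gap: -0.0001
```

Run:
```python
from h import *
info(); print(lin((-33,-97,113),(-25,-97,113),(-16,-95,113)))
im,d,c=cap('wrist'); print(lever(c,im))
```

```text
t 19.6 stand [-45.4 -94.9 113. ] F [-7.8   2.82  4.27] gap -0.0001 yaw+x -3.139 yaw-x 0.003
[[-0.4, 2.2, -12.4], [-0.6, 2.2, -20.4], [-0.8, 0.2, -29.4]]
(np.float64(1.716836040737298), array([ -46.86864956, -117.00133769]), array([-15.00834667, -16.77965338]))
```

Firm resistance of about 8 N, and the lever is at about 1.7 rad. I continue the sweep.

arm_command --claw '[0,0,0,0,0]' --pt "0 1 -6" --pt "0 2 -12" --pt "0 2 -19" --pt "0 2 -25" --pt "0 2 -25" --yaw '[0,0,0,0,0]'

```text
time_s: 20.15
tool_pos: [0.5811, -0.0295, 0.1104]
tcp_rot: [-0.685, -0.081, 0.719, -0.085]
wrist_force: [-15.2, -0.8, 4.4]
finger_gap: 0.0001
```

Run:
```python
from h import *
info(); print(lin((-16,-95,113),(-8,-91.5,113),(0,-87,113),(8,-79,113),(15,-70,113)))
im,d,c=cap('wrist'); print(lever(c,im))
```

```text
t 20.15 stand [-29.  -95.2 110.4] F [-14.94   2.67   4.43] gap 0.0001 yaw+x -3.138 yaw-x 0.004
[[-3.3, -0.1, -12.9], [-3.6, -3.6, -20.9], [-4.0, -8.1, -28.9], [-4.4, -16.0, -36.9], [-4.7, -25.0, -43.9]]
(np.float64(2.003968380598832), array([ -49.48602596, -112.36370489]), array([  0.68359149, -16.51690865]))
```

arm_command --claw '[0,0,0,0,0,0]' --pt "-2 0 -8" --pt "-3 0 -15" --pt "-3 -2 -21" --pt "-3 -5 -27" --pt "-3 -8 -32" --pt "-3 -8 -32" --yaw '[0,0,0,0,0,0]'

```text
time_s: 20.8
tool_pos: [0.6046, -0.0195, 0.1099]
tcp_rot: [-0.68, -0.078, 0.724, -0.086]
wrist_force: [-7.4, -6.3, -0.4]
finger_gap: 0.0
```

Run:
```python
from h import *
info(); print(lin((0,-87,113),(8,-79,113),(15,-70,113),(20,-60,113),(22,-51,113)))
im,d,c=cap('wrist'); print(lever(c,im))
```

```text
t 20.8 stand [ -3.9 -90.9 109.9] F [-8.68 -4.43 -0.38] gap 0.0 yaw+x -3.14 yaw-x 0.001
[[-3.4, -3.8, -3.7], [-3.9, -11.8, -11.7], [-4.4, -20.8, -18.7], [-4.8, -30.8, -23.7], [-4.9, -39.8, -25.7]]
(np.float64(nan), array([-34.48187674, -43.03975515]), array([-10.72286245, -17.4663573 ]))h.py:35: RuntimeWarning: Mean of empty slice.
  q=p-[-36,-34]; r=np.hypot(*q.T); q=q[(r>30)&(r<62)]; m=q.mean(0)
  ret = um.true_divide(
```

arm_command --claw '[0,0,0,0,0,0,0]' --pt "-3 -6 -5" --pt "-4 -12 -11" --pt "-4 -19 -16" --pt "-4 -26 -20" --pt "-5 -33 -23" --pt "-5 -38 -25" --pt "-5 -38 -25" --yaw '[0,0,0,0,0,0,0]'

```text
time_s: 21.55
tool_pos: [0.6229, 0.023, 0.1148]
tcp_rot: [-0.682, -0.078, 0.722, -0.087]
wrist_force: [0.4, -1.9, 1.0]
finger_gap: -0.0001
```

Run:
```python
from h import *
info(); print(lin((22,-51,113),(22,-46,113)))
im,d,c=cap('wrist','w6.png')
```

```text
t 21.55 stand [ 23.7 -53.7 114.8] F [-0.08 -1.91  1.03] gap -0.0001 yaw+x -3.14 yaw-x 0.002
[[1.9, -2.7, 1.6], [1.8, -7.7, 1.5]]
```

View pics/w6.png

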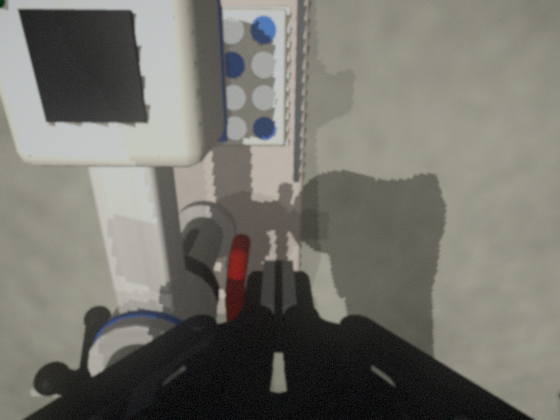

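The lever (column 238, rows 235–320) lies almost along the arm, past dead centre. The finger stands beside it with light contact, so I push on to the stop.

arm_command --claw '[0,0,0,0]' --pt "1 -3 0" --pt "2 -5 0" --pt "2 -7 0" --pt "2 -7 0" --yaw '[0,0,0,0]'

```text
time_s: 22.0
tool_pos: [0.6225, 0.024, 0.1137]
tcp_rot: [-0.683, -0.074, 0.722, -0.088]
wrist_force: [0.6, -9.6, 2.7]
finger_gap: -0.0004
```

Run:
```python
from h import *
avg(2)
```

```text
meanF [-1.28 -9.4   3.08]
t 22.1 stand [ 23.6 -52.6 113.7] F [-1.47 -8.62  2.48] gap 0.0002 yaw+x 3.138 yaw-x -0.004
```

At the stop: 1 mm of travel at 9.5 N. I back off and look.

arm_command --claw '[0,0,0,0,0,0,0,0]' --pt "0 15 0" --pt "0 40 0" --pt "-30 60 0" --pt "-75 75 20" --pt "-110 75 55" --pt "-120 75 95" --pt "-120 75 120" --pt "-120 75 120" --yaw '[0,0,0,0,0,0,0,0]'

```text
time_s: 22.9
tool_pos: [0.5267, -0.0734, 0.2419]
tcp_rot: [-0.683, -0.073, 0.722, -0.087]
wrist_force: [0.4, -0.6, -0.8]
finger_gap: 0.0001
```

Run:
```python
from h import *
info(); im,d,c=cap('wrist'); b,_,cb=cap('top')
hsv=cv2.cvtColor(im,cv2.COLOR_BGR2HSV); red=((hsv[...,0]<8)|(hsv[...,0]>172))&(hsv[...,1]>130)&(hsv[...,2]>60)
p=np.array([W2S(onz(c,u,v,.132))[:2] for v,u in np.argwhere(red)]); p=p[(abs(p[:,0])<80)&(abs(p[:,1]+38)<50)]
for lo in range(-50,60,10):
    q=p[(p[:,0]>=lo)&(p[:,0]<lo+10)]
    if len(q): print(lo,len(q),np.round(q[:,1].min(),1),np.round(q[:,1].max(),1))
print(W2S(onz(c,0,0,.0)))
cv2.imwrite('pics/f.png',np.hstack([cv2.resize(im,(400,300)),cv2.resize(b[100:280,190:430],(400,300))]))
```

```text
t 22.9 stand [ -92.1 -125.4  241.9] F [ 0.28 -0.69 -0.81] gap 0.0001 yaw+x 3.137 yaw-x -0.005
-50 279 -41.9 -17.5
-40 289 -43.4 -16.7
-30 229 -40.7 -21.8
-20 209 -40.7 -30.1
-10 230 -40.8 -30.3
0 239 -40.8 -29.9
10 228 -40.4 -31.2
20 224 -41.2 -31.5
30 193 -40.9 -32.6
[ 59.58290288 137.54154329   0.        ]
```

View pics/f.png

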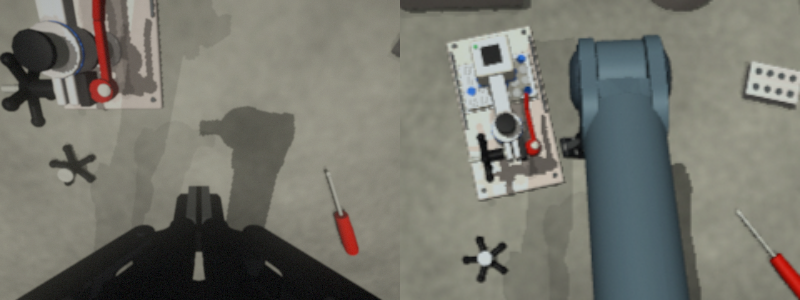

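The lever lies parallel to the stand's x, its outer edge steady at y ≈ -41 from x -20 to 40. Bystanders are in place and the arm is clear, so I hand in.

```bash
python3 -c "from cell import *; print(close_job())"
```

```text
the job is handed in; nothing more can be done
None
```

The carriage is locked and the job is handed in, at about 23 s of robot time.

- **Lever straight out:** I stood it out at about 1.56 rad and checked that it stayed there while the nut was run up.
- **Nut:** It ran free for about 1.1 turns. I stopped when the push on the arm had climbed to about 6 N, which I judged just snug. The given figure is about 5 N, so it may be slightly over. How much force now squeezes the ears was not measured.
- **Closing:** The lever met firm resistance, with a peak reading of about 15 N near 2.0 rad. Past dead centre it went on to its stop, where it moved only 1 mm more under a 9.5 N push.

**Last checks:** After letting go, the lever lay along the collar at about 3.14 rad, with its outer edge level to within 1 mm. The arm touched nothing, and wrist force was at noise level. The last pictures show the spare nut, well plate, screwdriver and calibration block where they were. The tube rack, tip box and bottle were outside those pictures; the arm never went near them.

**Not fully clean:** A few lever readings failed when the gripper or arm hid the blade, and I filled those in from other views or from force. The tool also tilted by up to about 2° while pushing.

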